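# Pack the sampling kit into the carrier

### The job

Pack the sampling kit into the carrier tray: stand the narrow-necked bottle in the square well, stand the tall roll of sealing film in the round well, and lay the slim frosted tube lengthwise in the long trough. Set each one right down on the floor of its holder without dropping it or tipping the bottle. Leave the look-alikes (the wide-capped bottle, the thicker screw-capped tube and the flat tape roll) where they are.

Things in the scene. Friction and masses are not known exactly. Their poses are not given: they have to be found in the camera images.
- carrier: Dark metal tray, 152 (x) x 300 mm (y), rim 14 mm high, a low loop handle at each y end; origin: centre of its underside. Fixed. Three holders lie in it in a row along y, 96 mm apart, in changing order. To its right six loose things stand in shuffled places, centres 0.1 m or more apart; some low clutter lies beyond and in front of them.
- square_well: Grey holder plate with a white-walled square well, 63 mm clear inside, walls 4 mm thick, rim 30 mm above the origin. In the carrier; base plate 140 (x) x 92 (y) x 4 mm, origin at the centre of its underside (4 mm over the worktop), the well centred on it; its floor is 4 mm above the origin. Fixed.
- round_well: Grey holder plate with a white-walled round well of 76 mm inner diameter, wall 4 mm, rim 18 mm above the origin. In the carrier; base plate 140 (x) x 92 (y) x 4 mm, origin at the centre of its underside (4 mm over the worktop), the well centred on it; its floor is 4 mm above the origin. Fixed.
- trough: Grey holder plate with a white-walled long trough, clear inside 128 mm along x by 40 mm along y. The side rails are low (top 12.5 mm above the origin) and are cut away over the middle 64 mm, room for fingers; the end walls rise 17.5 mm above the origin. In the carrier; base plate 140 (x) x 92 (y) x 4 mm, origin at the centre of its underside (4 mm over the worktop), the well centred on it; its floor is 4 mm above the origin. Fixed.
- slim_neck_bottle: White reagent bottle with sloping shoulders and a narrow screw cap (about 29 mm across): 43 mm body diameter, 88 mm tall, about 0.08 kg, standing. Origin: centre of the underside, z up. Solid to grip all the way up; grip the body 40 to 65 mm above its foot. On the worktop right of the carrier.
- wide_cap_bottle: Look-alike that stays: the squatter white reagent bottle with a cap nearly as wide as the body (about 40 mm): 43 mm diameter, 75 mm tall. Origin: centre of the underside. On the worktop right of the carrier.
- sample_tube: Slim frosted white sample tube with a plain cap, lying: 108 mm long, 24 mm wide and high, about 0.03 kg. Origin: under its middle, on the surface it lies on; x along the tube, z up. Does not roll. Grip across its width at the middle. On the worktop right of the carrier.
- screw_cap_tube: Look-alike that stays: the thicker clear tube with a ribbed, wider screw cap, lying: 120 mm long, up to 36 mm thick. Origin: under its middle; x along the tube. It can roll if pushed. On the worktop right of the carrier.
- film_roll: Roll of sealing film standing on end: 56 mm diameter, 50 mm tall, small core hole, about 0.16 kg. Origin: centre of the underside, z up. Grip across the diameter, fingertips 15 mm or more above its foot so that they clear the round well's rim. On the worktop right of the carrier.
- tape_roll: Look-alike that stays: flat roll of marking tape lying flat, 67 mm diameter, 19 mm high, with a wide core hole. Origin: centre of the underside. On the worktop right of the carrier.
Things that resemble listed ones, but are neither listed nor needed, are in the scene too. Leave any black or pink look-alike of the film_roll alone.

How it is judged (in metres and radians):
At the end, for the whole second after the job is handed in: Bottle in the square well and roll in the round well (within 16 and 13 mm of centre), tube in the trough (within 16 mm, 0.2 rad), each upright as at the start within 0.15 rad, on the floor (origin at most 9 mm over the holder's), at rest; look-alikes within 25 mm of their starts (horizontal distance between slim_neck_bottle and square_well below 0.016 m and z of slim_neck_bottle in the frame of square_well between 0 and 0.009 m and angle between each of slim_neck_bottle, film_roll, sample_tube's own z axis and vertical below 0.15 rad and linear speed of each of slim_neck_bottle, film_roll, sample_tube below 0.02 m/s and angular speed of each of slim_neck_bottle, film_roll, sample_tube below 0.2 rad/s and horizontal distance between film_roll and round_well below 0.013 m and z of film_roll in the frame of round_well between 0 and 0.009 m and horizontal distance between sample_tube and trough below 0.016 m and z of sample_tube in the frame of trough between 0 and 0.009 m and angle between the x axis of sample_tube and the x axis of trough, either way round below 0.2 rad and distance of each of wide_cap_bottle, screw_cap_tube, tape_roll from where it was at the start of the episode below 0.025 m); the robot touches nothing.
It fails at once if a look-alike is moved more than 25 mm (distance of any of wide_cap_bottle, screw_cap_tube, tape_roll from where it was at the start of the episode above 0.025 m).
It fails at once if the slim-necked bottle is tipped more than 0.6 rad (angle between slim_neck_bottle's own z axis and vertical above 0.6 rad).
It fails at once if bottle, film roll or tube is dropped or thrown: faster than 0.8 m/s with no finger on it ((linear speed of slim_neck_bottle above 0.8 m/s and contact force between the fingers and slim_neck_bottle below 0.02 N) or (linear speed of film_roll above 0.8 m/s and contact force between the fingers and film_roll below 0.02 N) or (linear speed of sample_tube above 0.8 m/s and contact force between the fingers and sample_tube below 0.02 N)).
It also fails if it takes over 96 s, if anything falls off the work surface, if the arm or the gripper's body presses on something with over 40 N, if the wrist force passes 120 N, or if a joint passes its speed limit or range.

### The arm

A 6-joint arm with a two-finger parallel gripper is mounted at the origin on a cart in front of the work surface, level with it; the furniture and walls round the work are solid. World frame = base frame: x ahead of the robot, y to its left, z up, the work surface at z = 0. Lengths are in mm, angles in rad, forces in N, time in s.
With the tool pointing down it reaches from about 400 to 825 mm from the base axis. Payload 7 kg.
Tool frame: the origin (TCP) lies at the very end of the fingers, on their centre line; the grasp point (between the pads) lies 19 mm behind it (bot.grasp_offset is the distance from the TCP to the grasp point, in mm); z points along the fingers, y is the line along which they close (so a half turn about z gives the same grasp; the last joint's range is limited). The gripper opens to 88 mm and grips with 3 to 60 N. Pads are 19 mm wide; open, the fingers measure 130 mm over their backs; the gripper's body (78 mm by 193 mm) begins 47 mm behind the grasp point.
Start: joints at [-0.829, 0.359, 0.012, 0, -1.224, -0.288], TCP at [295.881, -606.671, 226.561] pointing down, gripper open.
Joint ranges: [-3.07, 3.07], [-1.43, 2.12], [-1.02, 1.25], [-3.03, 1.67], [-3.05, -0], [-3.03, 3.03]. Speed limits (rad/s): [2.39, 2.39, 3.01, 3.14, 3.14, 3.14].

### API

Orientations are given as a rotation vector (axis times angle).
In Python, from cell import monitor, eyes, bot gives the robot as it stands.
- The arm moves only by the shell command python3 -m creep 'ROWS' [FORCE]. ROWS is JSON, a list of rows, each a list of 7 numbers: the opening, from 0 (shut) to 1 (fully open), then the shift along the tool's x, y, z in m, then the turn, a rotation vector about the tool's x, y, z in degrees. A call has 1 to 20 rows; each row is the pose to reach, as a shift and turn from the pose commanded when the call began, along the tool's axes at that moment; what a row does not reach only later rows make up. A row lasts 1/8 s, in which the tool goes at most 62.5 mm and 10.7 degrees, less where a joint would pass 70% of its speed; a pose out of reach is approached as far as the arm can. A call with a gripper value outside its range is refused whole. The fingers move at their own pace and stop on an object; FORCE is the grip in N (left out, the last holds). Time passes only in rows, so rows that repeat a pose let the fingers close. It gives the time, the measured TCP pose, the force, the opening and the grip force at its end, in the units of the state.
- monitor.get_obs(): the state, without advancing time (a new reading comes with each control period).
- eyes.grab_frame(name): name is "side" or "top" or "wrist"; returns (picture, depth): 420x560x3 uint8, red, green, blue; 420x560 float32, mm along the optical axis (not along the pixel's ray), 0 where there is no reading.
- eyes.calibration(name): a dict with "fov_y" (degrees; the focal length in pixels is half the picture's height over the tangent of half this angle, whatever the lens; pixels are square), "cx", "cy" (the principal point, pixels), "T" (4x4, takes a point from camera to world coordinates); the wrist camera has in their place "tool_from_camera" (4x4, takes a point from camera to tool coordinates, whose origin is the TCP and whose axes are the flange's). Camera axes: x right, y up, looking along -z (the intrinsics and any distortion apply to the point x, -y, -z); pixel columns grow to the right and rows downward; lengths in mm; the calibration is good to about 2 mm. A picture is of the moment at which its call begins: read the wrist's pose just before it. calibration takes no time and is no camera call.
- bot.job_done(): hands the job in; it is judged then, once.
The state is a dict: "t": time; "joint_positions": joint angles; "dq": joint speeds; "tau": joint torques, N m; "ee_pos": TCP position; "eef_rot": TCP orientation; "contact_force": force on the tool from outside, world axes, zero at the start; "moment": the same for the moment, N m; "finger_gap": finger opening in mm; "grip_force": force on a finger pad.
Only numpy, scipy, OpenCV 4.12 (cv2) and the standard library are available. Lean on these libraries where they do the work, as an engineer would, in place of code of your own. Each camera call takes 0.05 s, during which the arm holds its last target. There are 200 camera calls.

## Working session

There is one attempt and no reset: what is moved stays moved. The work goes in short steps, Python scripts to look and compute and a shell command to move; the robot and the scene stay as the last step left them, time stands still between calls to the robot, and variables do not carry over. Pictures are saved under pics/ and viewed, at most 14 in all, crops included, and the job is handed in when it is done.

```bash
ls; mkdir -p pics; python3 - <<'E'
from cell import monitor, eyes, bot
import cv2,numpy as np
o=monitor.get_obs();print({k:o[k] for k in('t','ee_pos','eef_rot','finger_gap')})
for n in('top','side'):
    p,d=eyes.grab_frame(n);cv2.imwrite(f'pics/{n}.png',cv2.cvtColor(p,cv2.COLOR_RGB2BGR));np.save(f'{n}.npy',d)
    print(n,eyes.calibration(n))
print(eyes.calibration('wrist'))
E
```

```text
pics
{'t': 0.0, 'ee_pos': array([ 295.6800387 , -606.26069809,  225.62973923]), 'eef_rot': array([ 7.06477373e-01, -3.06060162e+00, -2.45425274e-03]), 'finger_gap': 87.7995595921949}
top {'fov_y': 48.49639160700353, 'cx': 274.0937475473542, 'cy': 205.64760308366903, 'T': array([[-2.74255235e-02,  9.97991720e-01, -5.70996297e-02,
         4.43740138e+02],
       [-9.99311986e-01, -2.87989328e-02, -2.33704166e-02,
        -2.96779780e+01],
       [-2.49678906e-02,  5.64193984e-02,  9.98094913e-01,
         1.17222102e+03],
       [ 0.00000000e+00,  0.00000000e+00,  0.00000000e+00,
         1.00000000e+00]])}
side {'fov_y': 54.37820254376328, 'cx': 277.8403395185645, 'cy': 214.41684562106948, 'T': array([[-8.37024764e-01,  2.21042842e-01, -5.00529327e-01,
        -8.95001937e+01],
       [-5.47133630e-01, -3.28324181e-01,  7.69966248e-01,
         9.19975296e+02],
       [ 5.85964638e-03,  9.18337244e-01,  3.95755443e-01,
         5.18879688e+02],
       [ 0.00000000e+00,  0.00000000e+00,  0.00000000e+00,
         1.00000000e+00]])}
{'fov_y': 58.88258716086943, 'cx': 282.2773870286354, 'cy': 207.15441084069963, 'tool_from_camera': array([[-3.59497105e-04,  9.57948575e-01,  2.86939714e-01,
         7.66543614e+01],
       [ 9.99999831e-01,  4.75208746e-04, -3.33618847e-04,
        -4.65652035e-01],
       [-4.55945960e-04,  2.86939545e-01, -9.57948584e-01,
        -1.57909716e+02],
       [ 0.00000000e+00,  0.00000000e+00,  0.00000000e+00,
         1.00000000e+00]])}
```

View pics/top.png

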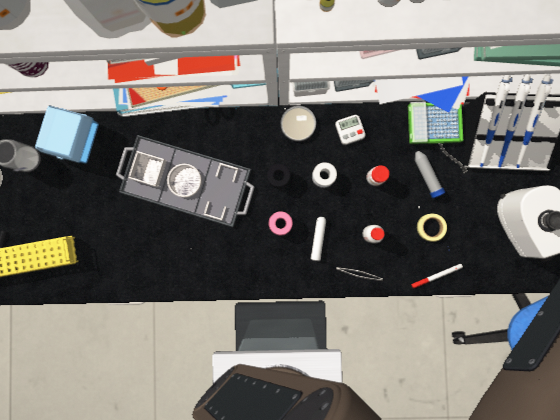

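View pics/side.png

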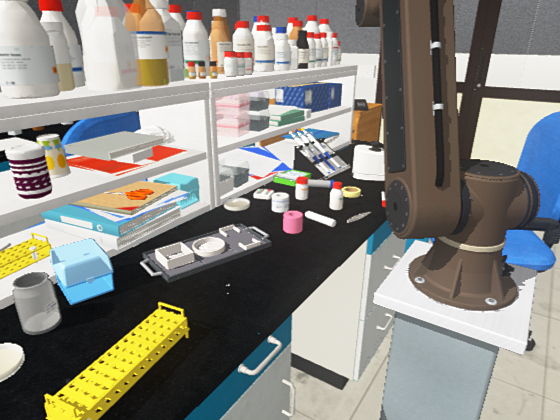

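The top picture shows three roll candidates: white (324,175), pink (280,223) and black (279,177). The white one fits film_roll. The bottle candidates are (377,176) and (373,233). The tubes are white slim (319,238), which fits sample_tube, and blue-capped (429,173). The holders are square (148,168), round (184,180) and trough (222,190). I'll enlarge the bottles and measure.

```bash
cat > h.py <<'E'
import numpy as np,cv2
from cell import monitor,eyes,bot
from scipy.spatial.transform import Rotation as R
def ray(c,px):
    f=210/np.tan(np.radians(c['fov_y']/2)); u,v=px
    return np.array([(u-c['cx'])/f,-(v-c['cy'])/f,-1.])
def at_z(c,T,px,z):
    d=T[:3,:3]@ray(c,px); return T[:3,3]+d*(z-T[2,3])/d[2]
def at_depth(c,T,px,dep): return T[:3,3]+T[:3,:3]@(ray(c,px)*dep)
def wristT(c,o):
    M=np.eye(4);M[:3,:3]=R.from_rotvec(o['eef_rot']).as_matrix();M[:3,3]=o['ee_pos'];return M@c['tool_from_camera']
E
python3 - <<'E'
from h import *
a=cv2.imread('pics/side.png')[165:235,220:370];b=cv2.imread('pics/top.png')[90:270,110:480]
cv2.imwrite('pics/c1.png',cv2.resize(a,None,fx=5,fy=5,interpolation=2));cv2.imwrite('pics/c2.png',cv2.resize(b,None,fx=2.1,fy=2.1,interpolation=2))
c=eyes.calibration('top');d=np.load('top.npy')
for n,p in dict(film=(324,175),bA=(377,176),bB=(373,233),tube=(319,238),film_edge=(324,167)).items():
    u,v=p; w=d[v-9:v+10,u-9:u+10]; z=np.array([[at_depth(c,c['T'],(u+i-9,v+j-9),w[j,i]) for i in range(19)] for j in range(19)]).reshape(-1,3)
    top=z[:,2].max();m=z[z[:,2]>12]; s=z[z[:,2]>top-8]; print(n,'top',top.round(),'mean>12',m.mean(0).round(1),'top mean',s.mean(0).round(1))
for n,p,z in(('sq',(148,168),34),('rd',(184,180),22),('tr',(222,190),20)): print(n,at_z(c,c['T'],p,z).round())
E
```

```text
film top 1172.0 mean>12 [ 577.4 -125.    59.7] top mean [ 443.7  -29.7 1172.2]
bA top 1172.0 mean>12 [ 572.  -250.2   67.9] top mean [ 443.7  -29.7 1172.2]
bB top 1172.0 mean>12 [ 435.  -234.1   75.3] top mean [ 443.7  -29.7 1172.2]
tube top 1172.0 mean>12 [ 426.9 -109.6   28.1] top mean [ 443.7  -29.7 1172.2]
film_edge top 1172.0 mean>12 [ 592.2 -126.1   59.2] top mean [ 443.7  -29.7 1172.2]
sq [611. 306.  34.]
rd [580. 220.  22.]
tr [552. 126.  20.]
```

View pics/c1.png

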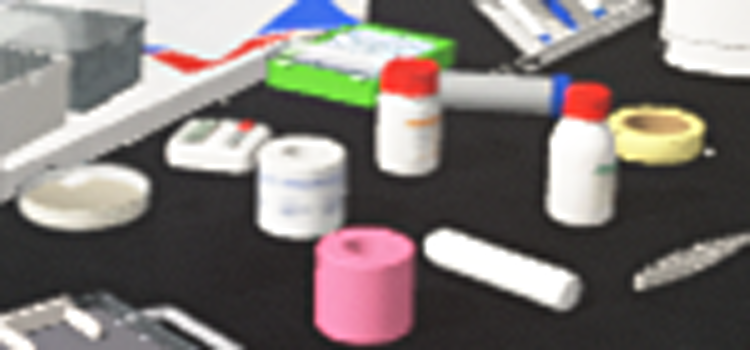

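View pics/c2.png

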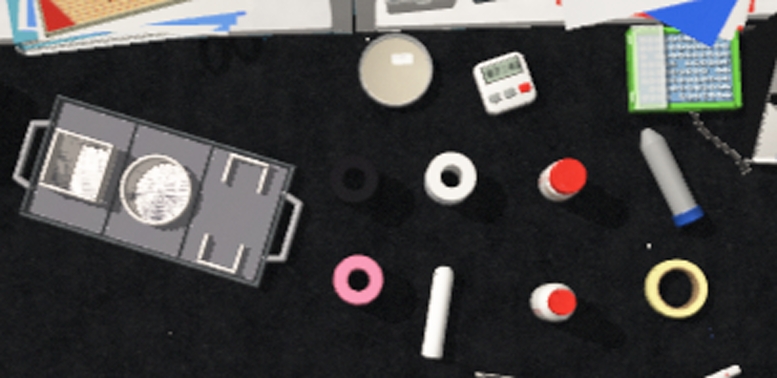

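The crops show the bottle at top px (373,233) with sloping shoulders and a narrow cap, while the one at (377,176) has a cap nearly as wide as its body. So (373,233) is slim_neck_bottle, white roll (324,175) is the film and white tube (319,238) is the sample tube.

```bash
python3 - <<'E'
from h import *
c=eyes.calibration('top');T=c['T'];d=np.load('top.npy')
def cloud(u,v,r,z0,z1):
    P=np.array([at_depth(c,T,(i,j),d[j,i]) for j in range(v-r,v+r+1) for i in range(u-r,u+r+1) if d[j,i]>0]);return P[(P[:,2]>z0)&(P[:,2]<z1)]
for n,u,v,r,z0,z1 in(('film',324,175,13,42,70),('botcap',373,233,13,78,110),('tube',319,238,25,14,40)):
    P=cloud(u,v,r,z0,z1);X=P[:,:2].astype(np.float32);q=cv2.minAreaRect(X)
    print(n,len(P),'med',np.median(P,0).round(1),'mid',((P.min(0)+P.max(0))/2).round(1),q)
f=lambda p,z:at_z(c,T,(110+(p[0]+.5)/2.1-.5,90+(p[1]+.5)/2.1-.5),z)[:2]
for n,z,ps in(('car',14,[(58,97),(296,165),(262,285),(22,212)]),('sq',34,[(52,130),(115,145),(103,202),(38,188)]),('rd',22,[(156,189)]),('tr',21.5,[(232,155),(268,163),(243,243),(203,235)])):
    W=np.array([f(p,z) for p in ps]);print(n,W.mean(0).round(1),W.round().tolist())
    if len(ps)==4: e=W[0]+W[3]-W[1]-W[2];print('  y-axis dir deg from world y',np.degrees(np.arctan2(-e[0],e[1])), 'x-len',np.linalg.norm(W[0]-W[3]),'ylen',np.linalg.norm(W[0]-W[1]))
for n,u,v in (('rimR',184,180),):
    P=cloud(u,v,22,17,30);print(cv2.minEnclosingCircle(P[:,:2].astype(np.float32)),len(P))
o=monitor.get_obs();print(R.from_rotvec(o['eef_rot']).as_matrix().round(3))
E
```

```text
film 337 med [ 581.4 -128.    50.3] mid [ 582.6 -128.6   49.2] ((582.57958984375, -128.56195068359375), (53.459442138671875, 56.01897430419922), 88.18106079101562)
botcap 132 med [ 435.5 -241.6   88.2] mid [ 435.6 -242.2   86. ] ((435.38824462890625, -241.70574951171875), (27.066822052001953, 28.37853240966797), 43.72079849243164)
tube 380 med [ 426.7 -110.    21.7] mid [ 425.7 -108.7   21.8] ((426.7532653808594, -110.49488830566406), (22.296953201293945, 106.3790283203125), 79.36186981201172)
car [581.  218.1] [[697.0, 338.0], [605.0, 53.0], [464.0, 97.0], [559.0, 383.0]]
  y-axis dir deg from world y -18.095873059754794 x-len 144.8309578544176 ylen 299.1529118549296
sq [609.  310.4] [[653.0, 340.0], [633.0, 265.0], [566.0, 280.0], [585.0, 357.0]]
  y-axis dir deg from world y -14.466153828042579 x-len 70.51732324666264 ylen 77.29054497248111
rd [580.7 219.9] [[581.0, 220.0]]
tr [566.  124.4] [[619.0, 129.0], [608.0, 86.0], [514.0, 118.0], [524.0, 165.0]]
  y-axis dir deg from world y -13.595952667802344 x-len 100.9278389680761 ylen 43.959588073591696
((590.5794067382812, 230.03082275390625), 56.38688278198242) 202
[[-0.899 -0.438 -0.001]
 [-0.438  0.899  0.001]
 [ 0.     0.001 -1.   ]]
```

```bash
python3 -m creep '[[1,-0.06,0.04,0,0,0,5],[1,-0.12,0.078,0,0,0,14],[1,-0.467,0.304,0,0,0,24],[1,-0.467,0.304,0,0,0,34],[1,-0.467,0.304,0,0,0,44],[1,-0.467,0.304,0,0,0,44],[1,-0.467,0.304,0,0,0,44],[1,-0.467,0.304,0,0,0,44],[1,-0.467,0.304,0,0,0,44],[1,-0.467,0.304,0.05,0,0,44],[1,-0.467,0.304,0.09,0,0,44],[1,-0.467,0.304,0.09,0,0,44],[1,-0.467,0.304,0.09,0,0,44],[1,-0.467,0.304,0.09,0,0,44],[1,-0.467,0.304,0.09,0,0,44]]' 25
python3 - <<'E'
from h import *
o=monitor.get_obs();c=eyes.calibration('wrist');p,d=eyes.grab_frame('wrist');T=wristT(c,o)
cv2.imwrite('pics/w1.png',cv2.cvtColor(p,cv2.COLOR_RGB2BGR))
print(o['t'],o['ee_pos'],o['eef_rot'],o['joint_positions']);M=R.from_rotvec(o['eef_rot']).as_matrix();print(M.round(3))
P=np.array([at_depth(c,T,(i,j),d[j,i]) for j in range(0,420,3) for i in range(0,560,3) if d[j,i]>0])
Q=P[(P[:,2]>40)&(P[:,2]<60)&(np.hypot(P[:,0]-582,P[:,1]+128)<40)]
print(len(Q),cv2.minEnclosingCircle(Q[:,:2].astype(np.float32)),np.median(Q,0))
E
```

```text
t: 1.98
ee_pos: [583.0, -128.9, 138.1]
eef_rot: [0.492, 3.1, 0.001]
contact_force: [-0.3, 0.2, -0.4]
finger_gap: 87.7
grip_force: 0.0
1.975 [ 582.99727635 -128.92421622  138.07974016] [4.91543125e-01 3.10048101e+00 8.00154948e-04] [ 1.09481210e-01  3.01647654e-01 -2.86315040e-01  1.66075787e-04
 -9.80394471e-01 -1.99482810e+00]
[[-0.951  0.309  0.002]
 [ 0.309  0.951  0.   ]
 [-0.002  0.001 -1.   ]]
450 ((586.4627075195312, -129.26504516601562), 28.507057189941406) [ 584.29736685 -128.68714148   49.76306861]
```

View pics/w1.png

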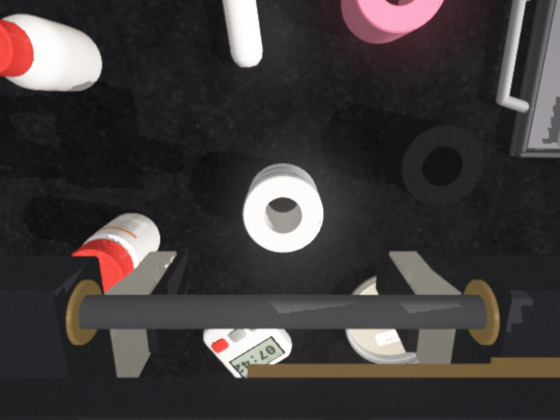

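The wrist view shows the white roll at (283,210), centred between the fingers, with the wide-capped bottle clear at the left (110,250). Its position is about (585,-129). I'll descend and grip.

```bash
python3 -m creep '[[1,-0.002,0,0.03,0,0,0],[1,-0.002,0,0.06,0,0,0],[1,-0.002,0,0.09,0,0,0],[1,-0.002,0,0.108,0,0,0],[1,-0.002,0,0.118,0,0,0],[1,-0.002,0,0.118,0,0,0],[0.5,-0.002,0,0.118,0,0,0],[0.5,-0.002,0,0.118,0,0,0],[0.5,-0.002,0,0.118,0,0,0],[0.5,-0.002,0,0.118,0,0,0],[0.5,-0.002,0,0.118,0,0,0],[0.5,-0.002,0,0.118,0,0,0]]' 25
python3 -m creep '[[0.5,0,0,-0.01,0,0,0],[0.5,0,0,-0.03,0,0,0],[0.5,0,0,-0.06,0,0,0],[0.5,0,0,-0.09,0,0,0],[0.5,0,0,-0.1,0,0,0],[0.5,0,0,-0.1,0,0,0]]'
```

```text
t: 3.52
ee_pos: [584.4, -129.3, 18.9]
eef_rot: [0.491, 3.103, 0.0]
contact_force: [-0.2, -0.1, 4.5]
finger_gap: 55.4
grip_force: 25.0
t: 4.28
ee_pos: [584.2, -129.3, 118.7]
eef_rot: [0.492, 3.102, 0.001]
contact_force: [0.7, -0.2, -3.2]
finger_gap: 55.7
grip_force: 25.0
```

```bash
python3 -m creep '[[0.5,0.005,0.015,0,0,0,0],[0.5,0.015,0.045,0,0,0,0],[0.5,0.028,0.085,0,0,0,0],[0.5,0.042,0.125,0,0,0,0],[0.5,0.055,0.165,0,0,0,0],[0.5,0.069,0.205,0,0,0,0],[0.5,0.082,0.245,0,0,0,0],[0.5,0.096,0.285,0,0,0,0],[0.5,0.106,0.315,0,0,0,0],[0.5,0.111,0.33,0,0,0,0],[0.5,0.111,0.33,0,0,0,0],[0.5,0.111,0.33,0,0,0,0]]'
python3 - <<'E'
from h import *
o=monitor.get_obs();c=eyes.calibration('wrist');p,d=eyes.grab_frame('wrist');T=wristT(c,o)
cv2.imwrite('pics/w2.png',cv2.cvtColor(p,cv2.COLOR_RGB2BGR));np.save('w2.npy',d);np.save('w2T.npy',T)
print(o['t'],o['ee_pos'],o['joint_positions'])
E
```

```text
t: 5.78
ee_pos: [580.2, 218.2, 117.9]
eef_rot: [-0.492, -3.102, 0.001]
contact_force: [-0.2, -0.6, -2.7]
finger_gap: 55.8
grip_force: 25.0
5.775 [580.16739284 218.1713649  117.9154902 ] [ 6.74209065e-01  3.57511139e-01 -2.54592882e-01 -1.58188237e-04
 -9.60043226e-01 -2.55934632e+00]
```

View pics/w2.png

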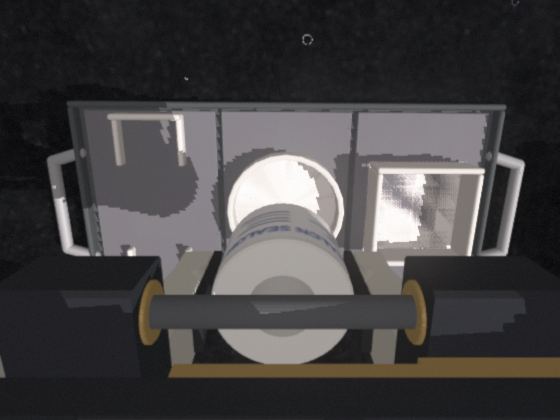

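The carrier is well aligned with the tool. The round rim's outer edge runs left (229,208), right (344,208), top (287,151). The square rim's corners are at (370,164) and (484,164), and the trough's near wall spans (108,116) to (184,116).

```bash
python3 - <<'E'
from h import *
c=eyes.calibration('wrist');T=np.load('w2T.npy')
A=np.array([[-.951,.309],[.309,.951]]); tcp=np.array([580.2,218.2])
for n,p,z in(('rL',(229,208),22),('rR',(344,208),22),('rTop',(287,151),22),('sqL',(370,164),34),('sqR',(484,164),34),('trL',(108,115),21.5),('trR',(184,115),21.5),('rimL',(70,103),14),('rimR',(503,106),14)):
    w=at_z(c,T,p,z)[:2];print(n,w.round(1),'tool xy',(A@(w-tcp)).round(1))
E
```

```text
rL [568.4 182.4] tool xy [  0.2 -37.7]
rR [593.8 260.3] tool xy [ 0.1 44.3]
rTop [542.6 234.1] tool xy [40.7  3.5]
sqL [565.9 283.7] tool xy [33.9 57.8]
sqR [589.  354.7] tool xy [ 33.8 132.6]
trL [483.1 128.3] tool xy [  64.6 -115.5]
trR [498.7 176.4] tool xy [ 64.6 -65. ]
rimL [467.2 103.9] tool xy [  72.2 -143.6]
rimR [560.  382.7] tool xy [ 70.  150.2]
```

```bash
python3 -m creep '[[0.5,-0.001,0.003,0.02,0,0,0],[0.5,-0.001,0.003,0.045,0,0,0],[0.5,-0.001,0.003,0.065,0,0,0],[0.5,-0.001,0.003,0.075,0,0,0],[0.5,-0.001,0.003,0.082,0,0,0],[0.5,-0.001,0.003,0.087,0,0,0],[0.5,-0.001,0.003,0.09,0,0,0],[0.5,-0.001,0.003,0.09,0,0,0]]'
```

```text
t: 6.82
ee_pos: [582.6, 221.4, 28.7]
eef_rot: [0.491, 3.103, 0.0]
contact_force: [-0.9, -0.4, -1.7]
finger_gap: 55.4
grip_force: 25.0
```

```bash
python3 -m creep '[[0.5,0,0,0.0015,0,0,0],[0.5,0,0,0.0015,0,0,0],[0.72,0,0,0.0015,0,0,0],[0.72,0,0,0.0015,0,0,0],[0.72,0,0,0.0015,0,0,0],[0.72,0,0,-0.02,0,0,0],[0.72,0,0,-0.06,0,0,0],[0.72,0,0,-0.1,0,0,0],[0.72,0,0,-0.11,0,0,0],[0.72,0,0,-0.11,0,0,0]]'
python3 - <<'E'
from h import *
o=monitor.get_obs();c=eyes.calibration('wrist');p,d=eyes.grab_frame('wrist');T=wristT(c,o)
cv2.imwrite('pics/w3.png',cv2.cvtColor(p,cv2.COLOR_RGB2BGR))
print(o['ee_pos'])
P=np.array([at_depth(c,T,(i,j),d[j,i]) for j in range(0,420,2) for i in range(0,560,2) if d[j,i]>0])
r=np.hypot(P[:,0]-582,P[:,1]-221)
Q=P[(P[:,2]>50)&(P[:,2]<66)&(r<40)];print(len(Q),cv2.minEnclosingCircle(Q[:,:2].astype(np.float32)),np.median(Q,0))
Q=P[(P[:,2]>19)&(P[:,2]<27)&(r<48)&(r>33)];print(len(Q),cv2.minEnclosingCircle(Q[:,:2].astype(np.float32)))
E
```

```text
t: 8.07
ee_pos: [582.7, 221.6, 139.1]
eef_rot: [0.491, 3.102, 0.002]
contact_force: [0.7, -0.2, -0.5]
finger_gap: 63.4
grip_force: 0.0
[582.66571018 221.56941609 139.13065384]
1056 ((584.4057006835938, 221.30325317382812), 28.36997413635254) [582.63851285 221.79362997  57.67653347]
332 ((584.2674560546875, 219.74684143066406), 41.804168701171875)
```

View pics/w3.png

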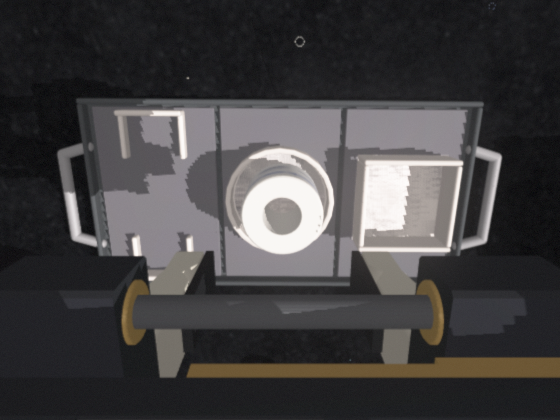

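The roll is seated: its top is at 57.7 mm and it is 1.6 mm off the well's centre, seen at (282,213) inside the rim circle. Tube next.

```bash
python3 -m creep '[[0.5,0.046,-0.364,0,0,0,-4],[0.5,0.046,-0.364,0,0,0,-7.4],[0.5,0.046,-0.364,0,0,0,-7.4],[0.5,0.046,-0.364,0,0,0,-7.4],[0.5,0.046,-0.364,0,0,0,-7.4],[0.5,0.046,-0.364,0,0,0,-7.4],[0.5,0.046,-0.364,0.03,0,0,-7.4],[0.5,0.046,-0.364,0.03,0,0,-7.4],[0.5,0.046,-0.364,0.03,0,0,-7.4]]'
python3 - <<'E'
from h import *
o=monitor.get_obs();c=eyes.calibration('wrist');p,d=eyes.grab_frame('wrist');T=wristT(c,o)
cv2.imwrite('pics/w4.png',cv2.cvtColor(p,cv2.COLOR_RGB2BGR))
M=R.from_rotvec(o['eef_rot']).as_matrix();print(o['ee_pos'],M.round(3).tolist())
P=np.array([at_depth(c,T,(i,j),d[j,i]) for j in range(0,420,2) for i in range(0,560,2) if d[j,i]>0])
r=np.hypot(P[:,0]-426,P[:,1]+110)
Q=P[(P[:,2]>12)&(P[:,2]<35)&(r<62)];q=cv2.minAreaRect(Q[:,:2].astype(np.float32));print(len(Q),q,np.median(Q,0),Q[:,2].max())
print('tool',M.T@(np.array([*q[0],20])-o['ee_pos']))
E
```

```text
t: 9.25
ee_pos: [426.5, -110.4, 108.6]
eef_rot: [-0.289, -3.127, 0.001]
contact_force: [-0.6, -0.2, 0.2]
finger_gap: 43.9
grip_force: 0.0
[ 426.49109384 -110.3854399   108.55102056] [[-0.983, 0.183, -0.001], [0.183, 0.983, -0.0], [0.001, -0.001, -1.0]]
1117 ((430.7530517578125, -112.05349731445312), (23.123125076293945, 107.35257720947266), 79.18518829345703) [ 423.35525876 -110.55741367   21.33498628] 25.35656303398227
tool [-4.58729722 -0.79875878 88.54687251]
```

View pics/w4.png

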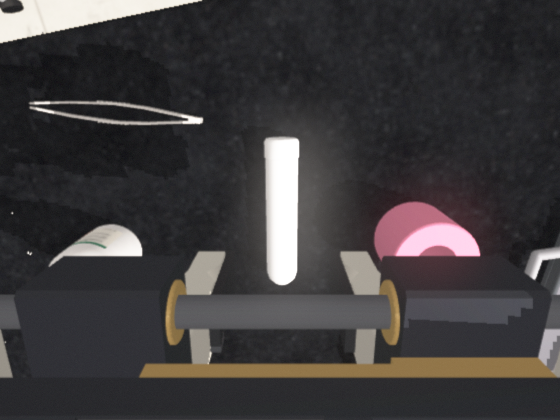

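The tube lies straight between the fingers at (282,210), with the bottle (95,245) and the pink roll (425,240) clear on either side.

```bash
python3 -m creep '[[0.5,-0.003,0,0.03,0,0,0],[0.5,-0.003,0,0.06,0,0,0],[0.5,-0.003,0,0.085,0,0,0],[0.5,-0.003,0,0.098,0,0,0],[0.5,-0.003,0,0.104,0,0,0],[0.5,-0.003,0,0.104,0,0,0],[0.2,-0.003,0,0.104,0,0,0],[0.2,-0.003,0,0.104,0,0,0],[0.2,-0.003,0,0.104,0,0,0],[0.2,-0.003,0,0.104,0,0,0],[0.2,-0.003,0,0.104,0,0,0]]' 15
python3 -m creep '[[0.2,0,0,-0.01,0,0,0],[0.2,0,0,-0.03,0,0,0],[0.2,0,0,-0.06,0,0,0],[0.2,0,0,-0.09,0,0,0],[0.2,0,0,-0.11,0,0,0],[0.2,0,0,-0.11,0,0,0]]'
```

```text
t: 10.68
ee_pos: [429.6, -111.1, 5.0]
eef_rot: [0.29, 3.128, 0.0]
contact_force: [-1.8, 1.3, 6.4]
finger_gap: 22.3
grip_force: 15.0
t: 11.42
ee_pos: [430.3, -111.0, 116.5]
eef_rot: [0.29, 3.124, 0.001]
contact_force: [-0.3, 0.4, -0.8]
finger_gap: 22.2
grip_force: 15.0
```

```bash
python3 -m creep '[[0.2,-0.005,0.015,0,0,0,0],[0.2,-0.015,0.045,0,0,0,2],[0.2,-0.027,0.09,0,0,0,4],[0.2,-0.04,0.135,0,0,0,6],[0.2,-0.053,0.18,0,0,0,7.4],[0.2,-0.066,0.22,0,0,0,7.4],[0.2,-0.075,0.25,0,0,0,7.4],[0.2,-0.0785,0.259,0,0,0,7.4],[0.2,-0.0785,0.259,0,0,0,7.4],[0.2,-0.0785,0.259,0,0,0,7.4]]'
python3 - <<'E'
from h import *
o=monitor.get_obs();c=eyes.calibration('wrist');p,d=eyes.grab_frame('wrist');T=wristT(c,o)
cv2.imwrite('pics/w5.png',cv2.cvtColor(p,cv2.COLOR_RGB2BGR));np.save('w5T.npy',T)
print(o['ee_pos'],R.from_rotvec(o['eef_rot']).as_matrix().round(3).tolist())
E
```

```text
t: 12.68
ee_pos: [553.3, 128.3, 114.1]
eef_rot: [-0.492, -3.102, 0.001]
contact_force: [1.0, -0.7, -0.1]
finger_gap: 22.6
grip_force: 15.0
[553.31336446 128.26832332 114.1272063 ] [[-0.951, 0.31, -0.001], [0.31, 0.951, -0.0], [0.001, -0.001, -1.0]]
```

View pics/w5.png

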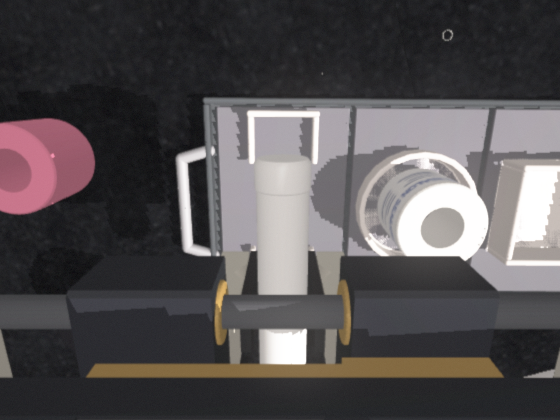

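```bash
python3 - <<'E'
from h import *
c=eyes.calibration('wrist');T=np.load('w5T.npy')
A=np.array([[-.951,.31],[.31,.951]]); tcp=np.array([553.3,128.3])
for n,p,z in(('trL',(248,112),21.5),('trR',(320,112),21.5),('tubeNear',(283,154),121),('rL',(357,208),22),('rTop',(422,150),22)):
    w=at_z(c,T,p,z)[:2];print(n,w.round(1),'tool xy',(A@(w-tcp)).round(1))
E
```

```text
trL [483.2 128. ] tool xy [ 66.6 -22.1]
trR [497.7 172.7] tool xy [66.6 25. ]
tubeNear [502.2 145.6] tool xy [53.9  0.6]
rL [568.5 178.9] tool xy [ 1.3 52.8]
rTop [542.6 230.7] tool xy [41.9 94.1]
```

The trough's near wall spans (248,112) to (320,112), so it is centred within 2 mm of the tube. I'll lower it.

```bash
python3 -m creep '[[0.2,-0.001,0.001,0.025,0,0,0],[0.2,-0.001,0.001,0.055,0,0,0],[0.2,-0.001,0.001,0.075,0,0,0],[0.2,-0.001,0.001,0.085,0,0,0],[0.2,-0.001,0.001,0.093,0,0,0],[0.2,-0.001,0.001,0.097,0,0,0],[0.2,-0.001,0.001,0.1,0,0,0],[0.2,-0.001,0.001,0.1,0,0,0]]'
```

```text
t: 13.72
ee_pos: [555.4, 129.7, 14.7]
eef_rot: [0.491, 3.103, 0.0]
contact_force: [-0.5, -0.8, -0.4]
finger_gap: 22.6
grip_force: 15.0
```

```bash
python3 -m creep '[[0.2,0,0,0.0015,0,0,0],[0.2,0,0,0.0015,0,0,0],[0.45,0,0,0.0015,0,0,0],[0.45,0,0,0.0015,0,0,0],[0.45,0,0,0.0015,0,0,0],[0.45,0,0,-0.02,0,0,0],[0.45,0,0,-0.06,0,0,0],[0.45,0,0,-0.1,0,0,0],[0.45,0,0,-0.13,0,0,0],[0.45,0,0,-0.13,0,0,0]]'
python3 - <<'E'
from h import *
o=monitor.get_obs();c=eyes.calibration('wrist');p,d=eyes.grab_frame('wrist');T=wristT(c,o)
cv2.imwrite('pics/w6.png',cv2.cvtColor(p,cv2.COLOR_RGB2BGR))
A=R.from_rotvec(o['eef_rot']).as_matrix();g=np.array([435.5,-242,160])
print(o['ee_pos'],'to bottle',A.T@(g-o['ee_pos']))
P=np.array([at_depth(c,T,(i,j),d[j,i]) for j in range(0,420,2) for i in range(0,560,2) if d[j,i]>0])
Q=P[(P[:,2]>22)&(P[:,2]<42)&(np.hypot(P[:,0]-555,P[:,1]-129)<58)]
L=(Q-o['ee_pos'])@A; L=L[abs(L[:,1])<16]; print(len(L),cv2.minAreaRect((L[:,:2]).astype(np.float32)),Q[:,2].max())
E
```

```text
t: 14.98
ee_pos: [556.8, 130.3, 147.4]
eef_rot: [0.49, 3.099, 0.005]
contact_force: [0.8, 0.4, -0.5]
finger_gap: 39.8
grip_force: 0.0
[556.77359649 130.34567494 147.41673992] to bottle [ 3.83170715e-01 -3.91547719e+02 -1.40414474e+01]
913 ((0.744964599609375, -0.9655685424804688), (21.335247039794922, 106.51585388183594), 89.53715515136719) 33.13689832986938
```

View pics/w6.png

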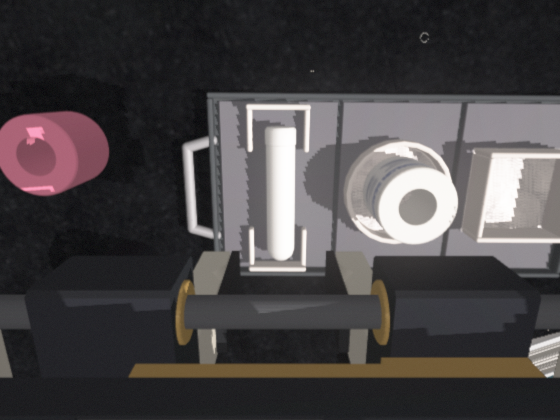

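The tube is flat in the trough at (281,195), between the end walls. Now the bottle.

```bash
python3 -m creep '[[0.9,0,-0.392,0,0,0,0],[0.9,0,-0.392,0,0,0,0],[0.9,0,-0.392,0,0,0,0],[0.9,0,-0.392,0,0,0,0],[0.9,0,-0.392,0,0,0,0],[0.9,0,-0.392,0,0,0,0],[0.9,0,-0.392,0,0,0,0],[0.9,0,-0.392,0,0,0,0],[0.9,0,-0.392,0,0,0,0]]'
python3 - <<'E'
from h import *
o=monitor.get_obs();c=eyes.calibration('wrist');p,d=eyes.grab_frame('wrist');T=wristT(c,o)
cv2.imwrite('pics/w7.png',cv2.cvtColor(p,cv2.COLOR_RGB2BGR))
A=R.from_rotvec(o['eef_rot']).as_matrix();print(o['ee_pos'])
P=np.array([at_depth(c,T,(i,j),d[j,i]) for j in range(0,420,2) for i in range(0,560,2) if d[j,i]>0])
Q=P[(P[:,2]>80)&(P[:,2]<100)&(np.hypot(P[:,0]-436,P[:,1]+242)<30)]
q=cv2.minEnclosingCircle(Q[:,:2].astype(np.float32));print(len(Q),q,np.median(Q,0),'tool',A.T@(np.array([*q[0],36])-o['ee_pos']))
E
```

```text
t: 16.15
ee_pos: [434.3, -242.5, 144.1]
eef_rot: [-0.491, -3.102, -0.0]
contact_force: [0.4, -0.2, -0.1]
finger_gap: 79.0
grip_force: 0.0
[ 434.28553079 -242.48125852  144.07104575]
427 ((438.83892822265625, -243.3565216064453), 14.461859703063965) [ 437.45423849 -243.00849504   87.50200822] tool [ -4.68858995   0.57305728 108.06729002]
```

View pics/w7.png

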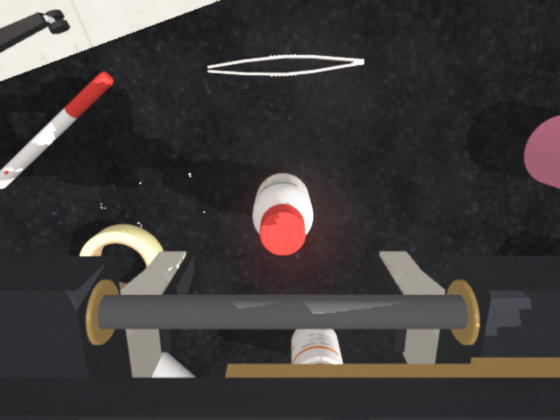

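The narrow-capped bottle is centred between the fingers at (283,225), and the tape roll (120,250) is clear. I'll descend and grip.

```bash
python3 -m creep '[[0.9,-0.003,0.001,0.03,0,0,0],[0.9,-0.003,0.001,0.06,0,0,0],[0.9,-0.003,0.001,0.085,0,0,0],[0.9,-0.003,0.001,0.1,0,0,0],[0.9,-0.003,0.001,0.107,0,0,0],[0.9,-0.003,0.001,0.107,0,0,0],[0.4,-0.003,0.001,0.107,0,0,0],[0.4,-0.003,0.001,0.107,0,0,0],[0.4,-0.003,0.001,0.107,0,0,0],[0.4,-0.003,0.001,0.107,0,0,0],[0.4,-0.003,0.001,0.107,0,0,0],[0.4,-0.003,0.001,0.107,0,0,0]]' 20
python3 -m creep '[[0.4,0,0,-0.01,0,0,0],[0.4,0,0,-0.03,0,0,0],[0.4,0,0,-0.06,0,0,0],[0.4,0,0,-0.09,0,0,0],[0.4,0,0,-0.11,0,0,0],[0.4,0,0,-0.11,0,0,0]]'
```

```text
t: 17.7
ee_pos: [437.4, -243.3, 37.7]
eef_rot: [0.492, 3.103, -0.0]
contact_force: [-0.8, 0.8, 2.3]
finger_gap: 42.5
grip_force: 20.0
t: 18.45
ee_pos: [438.3, -243.3, 149.5]
eef_rot: [0.491, 3.099, -0.0]
contact_force: [0.3, -0.8, -0.7]
finger_gap: 42.5
grip_force: 20.0
```

```bash
python3 -m creep '[[0.4,0,0.015,0,0,0,0],[0.4,0,0.04,0,0,0,0],[0.4,0,0.08,0,0,0,0],[0.4,0,0.12,0,0,0,0],[0.4,0,0.16,0,0,0,0],[0.4,0.002,0.2,0,0,0,0],[0.4,0.002,0.24,0,0,0,0],[0.4,0.003,0.28,0,0,0,0],[0.4,0.003,0.32,0,0,0,0],[0.4,0.003,0.36,0,0,0,0],[0.4,0.004,0.4,0,0,0,0],[0.4,0.004,0.44,0,0,0,0],[0.4,0.005,0.48,0,0,0,0],[0.4,0.005,0.52,0,0,0,0],[0.4,0.005,0.55,0,0,0,0],[0.4,0.005,0.57,0,0,0,0],[0.4,0.005,0.58,0,0,0,0],[0.4,0.005,0.58,0,0,0,0],[0.4,0.005,0.58,0,0,0,0]]'
python3 - <<'E'
from h import *
o=monitor.get_obs();c=eyes.calibration('wrist');p,d=eyes.grab_frame('wrist');T=wristT(c,o)
cv2.imwrite('pics/w8.png',cv2.cvtColor(p,cv2.COLOR_RGB2BGR));np.save('w8T.npy',T)
print(o['ee_pos'],R.from_rotvec(o['eef_rot']).as_matrix().round(3).tolist())
E
```

```text
t: 20.82
ee_pos: [611.6, 309.1, 147.6]
eef_rot: [-0.492, -3.102, 0.0]
contact_force: [-0.0, 0.6, -0.7]
finger_gap: 42.7
grip_force: 20.0
[611.56241445 309.13953489 147.59286361] [[-0.951, 0.31, -0.0], [0.31, 0.951, -0.0], [0.0, -0.0, -1.0]]
```

View pics/w8.png

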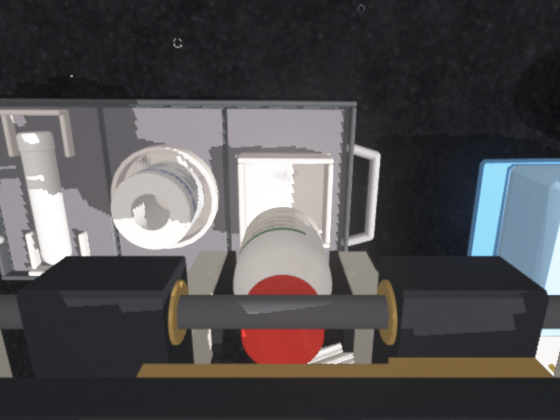

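```bash
python3 - <<'E'
from h import *
c=eyes.calibration('wrist');T=np.load('w8T.npy')
A=np.array([[-.951,.31],[.31,.951]]); tcp=np.array([611.6,309.1])
for n,p,z in(('sqL',(237,156),34),('sqR',(334,156),34),('rL',(112,197),22),('rR',(218,197),22),('rTop',(166,147),22)):
    w=at_z(c,T,p,z)[:2];print(n,w.round(1),'tool xy',(A@(w-tcp)).round(1))
E
```

```text
sqL [568.6 288.7] tool xy [ 34.5 -32.7]
sqR [590.6 356.2] tool xy [34.5 38.3]
rL [569.9 181.9] tool xy [   0.3 -133.9]
rR [595.8 261.4] tool xy [  0.2 -50.3]
rTop [546.8 237.9] tool xy [ 39.5 -87.8]
```

The square rim spans (237,156) to (334,156), so I'll shift 1 mm back and 3 mm left before lowering.

```bash
python3 -m creep '[[0.4,-0.001,0.003,0.025,0,0,0],[0.4,-0.001,0.003,0.05,0,0,0],[0.4,-0.001,0.003,0.07,0,0,0],[0.4,-0.001,0.003,0.083,0,0,0],[0.4,-0.001,0.003,0.092,0,0,0],[0.4,-0.001,0.003,0.097,0,0,0],[0.4,-0.001,0.003,0.1,0,0,0],[0.4,-0.001,0.003,0.1,0,0,0]]'
```

```text
t: 21.88
ee_pos: [613.8, 312.6, 47.8]
eef_rot: [0.491, 3.103, 0.0]
contact_force: [0.1, 0.7, -0.6]
finger_gap: 42.7
grip_force: 20.0
```

```bash
python3 -m creep '[[0.4,0,0,0.002,0,0,0],[0.4,0,0,0.002,0,0,0],[0.7,0,0,0.002,0,0,0],[0.7,0,0,0.002,0,0,0],[0.7,0,0,0.002,0,0,0],[0.7,0,0,0.002,0,0,0],[0.7,0,0,-0.02,0,0,0],[0.7,0,0,-0.06,0,0,0],[0.7,0,0,-0.11,0,0,0],[0.7,0.05,-0.06,-0.13,0,0,0],[0.7,0.05,-0.11,-0.13,0,0,0],[0.7,0.05,-0.11,-0.13,0,0,0],[0.7,0.05,-0.11,-0.13,0,0,0]]'
python3 - <<'E'
from h import *
o=monitor.get_obs();c=eyes.calibration('wrist');p,d=eyes.grab_frame('wrist');T=wristT(c,o)
cv2.imwrite('pics/w9.png',cv2.cvtColor(p,cv2.COLOR_RGB2BGR))
P=np.array([at_depth(c,T,(i,j),d[j,i]) for j in range(0,420,2) for i in range(0,560,2) if d[j,i]>0])
Q=P[(P[:,2]>88)&(P[:,2]<105)&(np.hypot(P[:,0]-613,P[:,1]-312)<40)]
print(len(Q),cv2.minEnclosingCircle(Q[:,:2].astype(np.float32)),np.median(Q,0))
E
```

```text
t: 23.5
ee_pos: [532.5, 223.4, 178.3]
eef_rot: [0.492, 3.102, 0.002]
contact_force: [-0.5, 1.4, -0.4]
finger_gap: 61.0
grip_force: 0.0
4 ((609.833984375, 299.9840087890625), 3.916486978530884) [609.1505143  299.74840872  89.02641184]
```

View pics/w9.png

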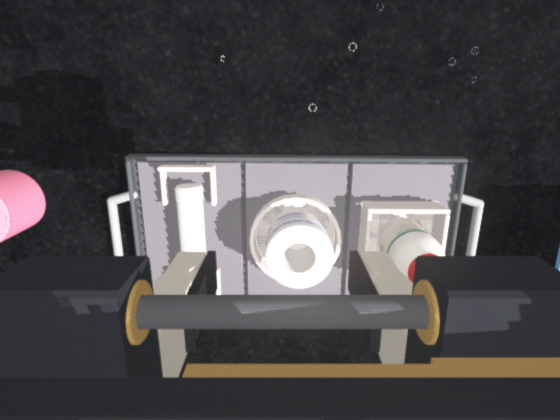

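All three stand in their holders: tube (190,215), roll (300,255) and bottle (410,245). I'll check the bottle's height with the top camera, then hand in.

```bash
python3 -m creep '[[0.7,0.02,-0.15,-0.03,0,0,0],[0.7,0.02,-0.25,-0.03,0,0,0],[0.7,0.02,-0.25,-0.03,0,0,0],[0.7,0.02,-0.25,-0.03,0,0,0],[0.7,0.02,-0.25,-0.03,0,0,0],[0.7,0.02,-0.25,-0.03,0,0,0]]'
python3 - <<'E'
from h import *
c=eyes.calibration('top');p,d=eyes.grab_frame('top');T=c['T']
P=np.array([at_depth(c,T,(i,j),d[j,i]) for j in range(130,240) for i in range(110,260) if d[j,i]>0])
for n,x,y,z0,z1 in(('bottle',613,311,85,110),('film',583,221,50,66),('tube',556,130,24,40)):
    Q=P[(P[:,2]>z0)&(P[:,2]<z1)&(np.hypot(P[:,0]-x,P[:,1]-y)<(60 if n=='tube' else 40))]
    if len(Q):print(n,len(Q),cv2.minAreaRect(Q[:,:2].astype(np.float32)),np.median(Q,0))
E
```

```text
t: 24.3
ee_pos: [436.8, -7.9, 207.6]
eef_rot: [0.493, 3.102, 0.0]
contact_force: [0.0, 0.8, -0.3]
finger_gap: 61.2
grip_force: 0.0
bottle 133 ((610.7870483398438, 312.4234619140625), (26.82669448852539, 29.242786407470703), 7.07913875579834) [611.37030678 311.63228726  96.18246869]
film 350 ((580.121826171875, 221.3663787841797), (54.64057540893555, 55.2865104675293), 88.646728515625) [580.36436639 221.47720803  58.66471436]
tube 357 ((560.0466918945312, 152.54080200195312), (68.9894027709961, 106.81831359863281), 72.16890716552734) [551.70875918 130.44258262  29.92544208]
```

All heights match seated objects (96, 58 and about 32 mm), so I'm handing in.

```bash
python3 -c "
from cell import bot
print(bot.job_done())"
```

```text
the job is handed in; nothing more can be done
None
```

I handed the job in after about 24 s of robot time, with the bottle in the square well, the film roll in the round well and the tube in the trough, all seated by the last camera check and no look-alike touched; no verdict came back.

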